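Roll the glass cylinder up to its cork rest

ROBOT

A 6-joint arm with a two-finger parallel gripper is mounted at the origin on the work surface. World frame = base frame: x ahead of the robot, y to its left, z up, the work surface at z = 0. Lengths are in m, angles in rad, forces in N, time in s.
With the tool pointing down it reaches from about 0.35 to 0.975 m from the base axis. Payload 4.9 kg.
Tool frame: the origin (TCP) lies at the very end of the fingers, on their centre line; the grasp point (between the pads) lies 19 mm behind it; z points along the fingers, x is the direction in which the jaws open and shut, and the axes are right-handed (so a half turn about z gives the same grasp; the last joint's range is limited). The gripper opens to 85 mm and grips with 20 to 120 N. Pads are 22 mm wide; open, the fingers measure 114 mm over their backs; the gripper's body (76 mm by 85 mm) begins 54 mm behind the grasp point. The pads swing forward as they close: fully open they stand 13 mm farther back than shut.
Start: joints at [1.019, 0.053, 1.613, -0, 1.476, -0.119], TCP at [0.262, 0.567, 0.231] pointing down, gripper open.
Joint ranges: [-3.01, 3.01], [-1.01, 2.22], [0.06, 2.58], [-1.02, 4.17], [0.09, 2.62], [-3.14, 3.14]. Speed limits (rad/s): [2.57, 2.57, 3.14, 3.14, 3.14, 3.14].

INTERFACE

Orientations are given as a 3x3 rotation matrix whose columns are the frame's x, y, z axes.
In Python, from workcell import telemetry, cams, workorder gives the robot as it stands.
- The arm moves only by the shell command python3 -m pendant 'ROWS' [FORCE]. ROWS is text: rows parted by semicolons, each of 5 numbers parted by spaces: the shift along the tool's x, y, z in mm, then the turn about the tool's z in rad, then the closure in counts, from 0 (fully open) to 255 (shut). A call has 1 to 10 rows; each row is the pose to reach, as a shift and turn from the pose commanded when the call began, along the tool's axes at that moment; what a row does not reach only later rows make up. A row lasts 1/12 s, in which the tool goes at most 41.7 mm and 7.16 degrees, less where a joint would pass 70% of its speed; a pose out of reach is approached as far as the arm can. A call with a gripper value outside its range is refused whole. The fingers move at their own pace and stop on an object; FORCE is the grip in N (left out, the last holds). Time passes only in rows, so rows that repeat a pose let the fingers close. It gives the time, the measured TCP pose, the force and the opening at its end, in the units of the state.
- telemetry.sense(): the state, without advancing time (a new reading comes with each control period).
- cams.read_camera(name): name is "scene" or "top" or "wrist"; returns the picture (480x640x3 uint8, red, green, blue); there is no depth.
- cams.camera_info(name): a dict with "camera_matrix" (3x3 intrinsics, pixels), "world_from_camera" (4x4, takes a point from camera to world coordinates); the wrist camera has in their place "hand_eye" (4x4, takes a point from camera to tool coordinates, whose origin is the TCP and whose axes are the tool frame's). Camera axes: x right, y down, z forward; pixel columns grow to the right and rows downward; lengths in m; the calibration is good to about 2 mm. A picture is of the moment at which its call begins: read the wrist's pose just before it. camera_info takes no time and is no camera call.
- workorder.finish_job(): hands the job in, once; it reports no verdict.
The state is a dict: "t": time; "joint_pos": joint angles; "joint_vel": joint speeds; "joint_efforts": joint torques, N m; "position": TCP position; "eef_rot": TCP orientation; "force": force on the tool from outside, world axes, zero at the start; "wrist_torque": the same for the moment, N m; "width": finger opening in m.
Only numpy, scipy, OpenCV 4.12 (cv2) and the standard library are available. Lean on these libraries where they do the work, as an engineer would, in place of code of your own. Each camera call takes 0.05 s, during which the arm holds its last target.

TASK

Push the orange banded glass cylinder from behind, up the wooden ramp and over the crest, so that it lies at rest on the cork, fully home against the steel end stop. Roll it gently and in one go with the fingertips or the outside of the fingers: keep the fingers on it all the way up the slope so that it never runs free or rolls back, and do not put it between the fingers, lift it or carry it. Leave the jar, the tumbler and the weight where they stand.

Things in the scene. Friction and masses are not known exactly. Their poses are not given: they have to be found in the camera images.
- glass: The orange glass cylinder with white and dark red bands, 60 mm in diameter and 120 mm long, about 0.45 kg (varies), rolling freely. Origin at its centre; its y axis is the cylinder's axis (its x and z turn as it rolls). It starts lying across the ramp in the shallow V at the ramp's foot (at point ramp_foot).
- glass_end_a (a point): Point on the cylinder's axis, 35 mm from its centre towards its +y end.
- glass_end_b (a point): Point on the cylinder's axis, 35 mm from its centre towards its -y end.
- ramp: Fixed wooden ramp, 150 mm wide, 8 mm base plate. Origin on the bench under its middle; x uphill (level), y across, z up. Lower edge x = -131 mm, 24 mm high, open behind. Green side rails, 8 mm wide, inner faces 134 mm apart, stand 12 mm above the rolling surface from x = -105 mm to the steel end stop (face at x = 110 mm, 12 mm thick, top 88 mm above the bench).
- ramp_foot (a point): Where the cylinder's centre is at the start, lying in a shallow V: ramp x = -105 mm, 50 mm above the bench. The rolling surface is 20 mm above the bench here and climbs at 8 degrees from here to the crest; let go on this slope, the cylinder rolls back.
- ramp_crest (a point): Point on the rolling surface at the crest, middle of the width: ramp x = 55 mm, 43 mm above the bench (the cylinder's centre passes 73 mm above the bench there). Beyond it a cork strip falls at 4 degrees to the stop, 39 mm above the bench there: past the crest the cylinder runs home by itself and stays.
- ramp_seat (a point): Where the cylinder's centre is when fully home on the cork against the stop: ramp x = 80 mm, 71 mm above the bench.
- frit_jar: Bystander: green glass jar with black cap, 56 mm in diameter, 75 mm high, standing at one side of the ramp, its centre at least 145 mm from the ramp's centre line. Origin at the centre of its underside.
- tumbler: Bystander: blue open tumbler, 64 mm in diameter, 85 mm high, at a side of the ramp, its centre at least 145 mm from the ramp's centre line. Origin at the centre of its underside.
- weight: Bystander: dark round steel weight, 64 mm in diameter, 30 mm high with a wire handle up to 53 mm, at a side of the ramp, its centre at least 145 mm from the ramp's centre line. Origin at the centre of its underside.
Things that resemble listed ones, but are neither listed nor needed, are in the scene too. What is meant by the glass is not green or yellow, and is the smaller of those in its own colour.

How it is judged:
By the outcome, as a careful person would: the job done as asked, in the order asked, and still so for the second after the job is handed in, with the robot touching nothing.
It also fails if it takes over 42 s, if anything falls off the work surface, if the arm or the gripper's body presses on something with over 40 N, if the wrist force passes 120 N, or if a joint passes its speed limit or range.

## Working session

There is one attempt and no reset: what is moved stays moved. The work goes in short steps, Python scripts to look and compute and a shell command to move; the robot and the scene stay as the last step left them, time stands still between calls to the robot, and variables do not carry over. Pictures are saved under pics/ and viewed, and the job is handed in when it is done.

```bash
mkdir -p pics
python3 - <<'E'
from workcell import telemetry, cams
import cv2
for n in ("scene","top"):
    im=cams.read_camera(n); cv2.imwrite(f"pics/{n}0.png",im[:,:,::-1])
    i=cams.camera_info(n); print(n,i["camera_matrix"],i["world_from_camera"])
s=telemetry.sense(); print(s["t"],s["position"],s["eef_rot"],s["width"])
E
```

```text
scene [[623.63849426   0.         329.13123653]
 [  0.         623.63849426 253.81553183]
 [  0.           0.           1.        ]] [[ 0.08610786  0.82632244 -0.55657583  1.18069884]
 [ 0.99615067 -0.08060986  0.03443676 -0.07830843]
 [-0.01640963 -0.55739866 -0.8300828   1.03078041]
 [ 0.          0.          0.          1.        ]]
top [[618.56110777   0.         315.65137167]
 [  0.         618.56110777 233.28030058]
 [  0.           0.           1.        ]] [[ 0.02842767 -0.9955794   0.0895183   0.43965939]
 [-0.99958615 -0.02791867  0.00693334 -0.03195306]
 [-0.00440346 -0.08967835 -0.99596105  1.21703109]
 [ 0.          0.          0.          1.        ]]
0.1 [0.26184852 0.56688996 0.23017834] [[ 4.19428800e-01  9.07787730e-01 -9.58713446e-04]
 [ 9.07786366e-01 -4.19429846e-01 -1.58702955e-03]
 [-1.84279899e-03 -2.04661094e-04 -9.99998281e-01]] 0.08537854888037305
```

View pics/scene0.png

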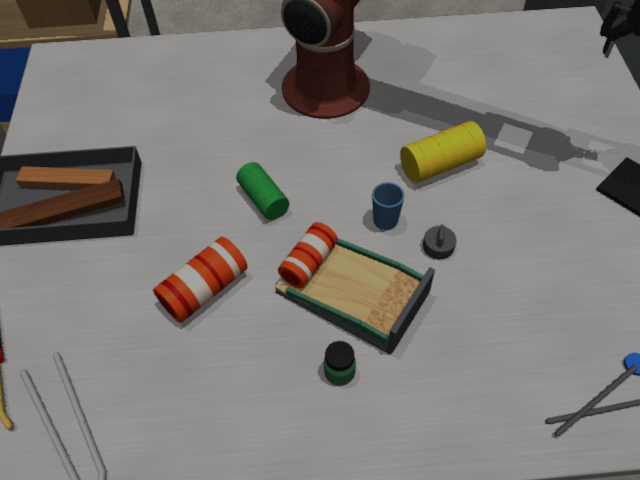

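View pics/top0.png

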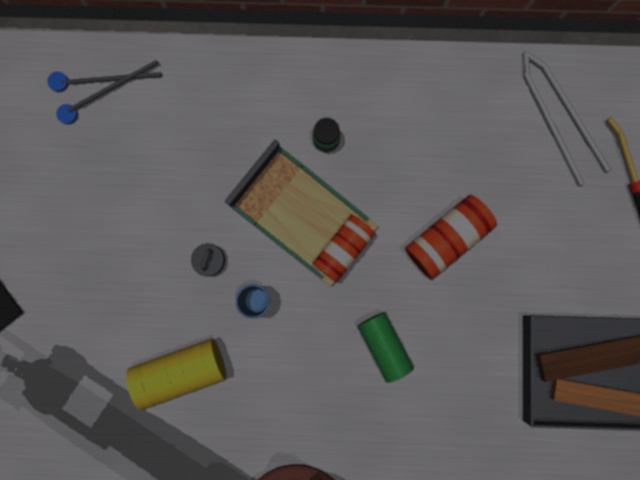

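The top view shows these candidates: the orange-banded cylinder on the ramp foot at (345,247), a larger orange-banded one at (452,237), a green one at (385,347) and a yellow one at (177,375). The small orange one on the ramp foot fits the description. In the scene view it is at (308,255). Next I'll measure it and check it in a close crop.

```bash
cat > h.py <<'E'
import numpy as np, cv2
from workcell import cams, telemetry
def ray(n,uv,z):
    i=cams.camera_info(n);K=i["camera_matrix"];T=i["world_from_camera"]
    d=np.array(T)[:3,:3]@np.linalg.inv(K)@np.array([uv[0],uv[1],1.]);o=np.array(T)[:3,3]
    return o+d*(z-o[2])/d[2]
def proj(n,p):
    i=cams.camera_info(n);K=np.array(i["camera_matrix"]);T=np.linalg.inv(i["world_from_camera"])
    q=K@(T[:3,:3]@np.array(p)+T[:3,3]);return q[:2]/q[2]
E
cat > m.py <<'E'
from h import *
for n in ("top","scene"):
    im=cv2.imread(f"pics/{n}0.png");hsv=cv2.cvtColor(im,cv2.COLOR_BGR2HSV)
    m=(((hsv[...,0]<12)|(hsv[...,0]>172))&(hsv[...,1]>170)&(hsv[...,2]>90)).astype(np.uint8)
    m=cv2.morphologyEx(m,cv2.MORPH_CLOSE,np.ones((17,17)))
    c,_=cv2.findContours(m,0,2)
    for k in c:
        if cv2.contourArea(k)>400:
            r=cv2.minAreaRect(k);print(n,"orange",r)
            b=cv2.boxPoints(r);P=np.array([ray(n,x,.055) for x in b]);print("  centre",P.mean(0).round(4),"edges",(P[1]-P[0])[:2].round(4),(P[2]-P[1])[:2].round(4))
    g=((hsv[...,0]>65)&(hsv[...,0]<95)&(hsv[...,1]>100)).astype(np.uint8)
    c,_=cv2.findContours(g,0,2)
    for k in c:
        if cv2.contourArea(k)>60: print(n,"green",cv2.contourArea(k),cv2.minAreaRect(k))
    x,y=(310,210) if n=="top" else (350,280)
    cv2.imwrite(f"pics/{n}crop.png",cv2.resize(im[y-100:y+100,x-130:x+130],None,fx=3,fy=3))
E
python3 m.py
```

```text
top orange ((343.611328125, 247.15049743652344), (28.107341766357422, 64.20643615722656), 39.47246170043945)
  centre [ 0.5196 -0.0773  0.055 ] edges [ 0.0958 -0.0745] [-0.0328 -0.0417]
top orange ((452.85882568359375, 234.86468505859375), (37.64152526855469, 86.19715118408203), 50.90614318847656)
  centre [ 0.5486 -0.2825  0.055 ] edges [ 0.1068 -0.1251] [-0.0544 -0.045 ]
top green 1751.5 ((385.7000732421875, 347.4000244140625), (65.74039459228516, 29.516094207763672), 63.43495178222656)
scene orange ((201.25289916992188, 276.08367919921875), (39.548973083496094, 90.37654113769531), 52.00126647949219)
  centre [ 0.5507 -0.2759  0.055 ] edges [-0.1132  0.1291] [0.0767 0.046 ]
scene orange ((309.38427734375, 251.38211059570312), (29.76505470275879, 61.726280212402344), 37.405357360839844)
  centre [ 0.5157 -0.0737  0.055 ] edges [-0.1072  0.0781] [0.0479 0.042 ]
scene green 361.5 ((339.27691650390625, 372.30743408203125), (23.62021827697754, 30.24987030029297), 88.09085083007812)
scene green 614.5 ((336.7402038574219, 314.5253601074219), (112.70854187011719, 9.131340980529785), 26.312646865844727)
scene green 371.5 ((379.74755859375, 258.5770568847656), (91.38670349121094, 6.756660461425781), 23.629377365112305)
scene green 1481.5 ((262.0500183105469, 190.35000610351562), (61.83258819580078, 28.24126434326172), 52.12501525878906)
```

View pics/topcrop.png

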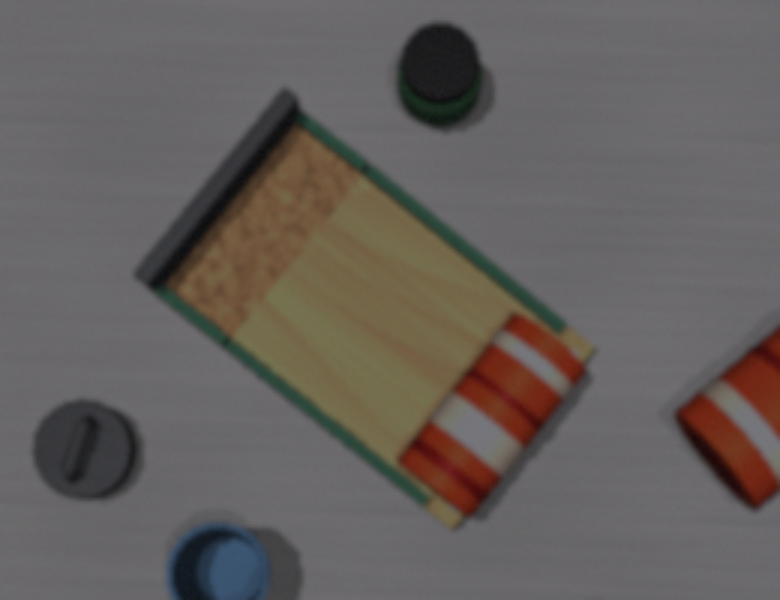

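View pics/scenecrop.png

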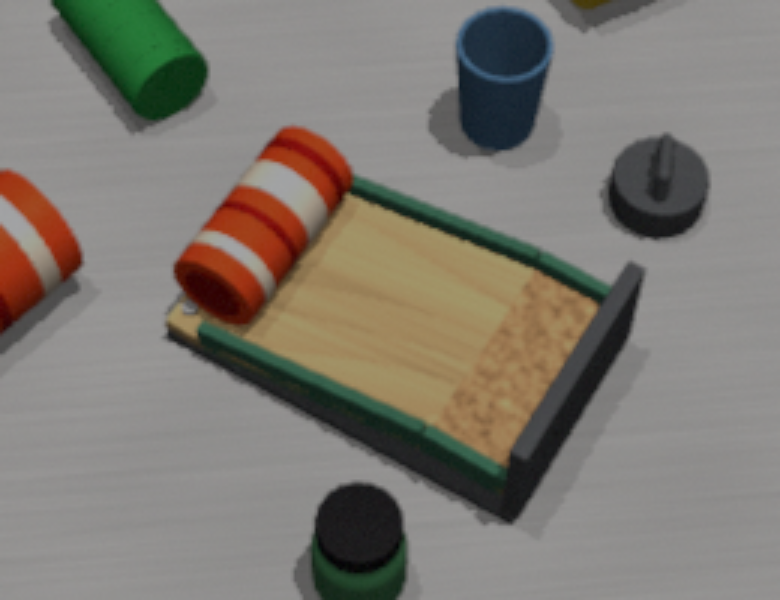

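The crop confirms the small orange-banded cylinder lying in the ramp's foot. In the crop the ramp's lower corners are at about (594,350) and (458,527), and the stop's outer top corners are at about (288,90) and (138,275).

```bash
cat > r.py <<'E'
from h import *
f=lambda u,v:(180+u/3-.33,110+v/3-.33)
L1,L2=ray("top",f(594,350),.024),ray("top",f(458,527),.024)
S1,S2=ray("top",f(288,90),.088),ray("top",f(138,275),.088)
C1,C2=ray("top",f(362,170),.045),ray("top",f(230,340),.045)
g=lambda u,v:(220+u/3-.33,180+v/3-.33)
print("widths",np.linalg.norm(L1-L2),np.linalg.norm(S1-S2))
Lm,Sm=(L1+L2)/2,(S1+S2)/2
d=(Sm-Lm)[:2];print("L",Lm,"S",Sm,"len",np.linalg.norm(d),"(253 exp)")
y=((L2-L1)+(S2-S1))[:2]; 
print("angles",np.arctan2(*d[::-1]),[np.arctan2(*(b-a)[[1,0]]) -0 for a,b in((L1,L2),(S1,S2))])
# scene
s1,s2=ray("scene",g(640,267),.088),ray("scene",g(512,460),.088)
print("scene stop",s1,s2,(s1+s2)/2,np.arctan2(*(s1-s2)[[1,0]]))
th=np.arctan2(*d[::-1]);u=np.array([np.cos(th),np.sin(th)])
print("foot from L",Lm[:2]+.026*u,"from S",Sm[:2]-.227*u)
for n in("top","scene"):
  for name,uv in {"top":{"jar":(326,127),"tumb":(252,300),"wt":(208,260)},"scene":{"jar":(339,354),"tumb":(387,191),"wt":(439,240)}}[n].items():
    print(n,name,ray(n,uv,{"jar":.075,"tumb":.085,"wt":.03}[name]))
s=telemetry.sense();print(s["t"],s["position"])
E
python3 r.py
```

```text
widths 0.14401348706670303 0.14737848187698308
L [ 0.50557422 -0.10097176  0.024     ] S [0.65461141 0.09922758 0.088     ] len 0.24958337413140957 (253 exp)
angles 0.93086058910195 [np.float64(2.5117053977344113), np.float64(2.5003927525183567)]
scene stop [0.59843228 0.14280148 0.088     ] [0.71770159 0.04910523 0.088     ] [0.65806693 0.09595335 0.088     ] 2.4757030440802
foot from L [ 0.52109996 -0.08011627] from S [ 0.51905974 -0.08285687]
top jar [ 0.74367998 -0.03776783  0.075     ]
top tumb [0.4162425  0.08830409 0.085     ]
top wt [0.48904469 0.18154398 0.03      ]
scene jar [ 0.74174526 -0.03960411  0.075     ]
scene tumb [0.41011349 0.08633144 0.085     ]
scene wt [0.49811195 0.17988897 0.03      ]
0.1 [0.26184852 0.56688996 0.23017834]
```

```bash
cat > go.py <<'E'
from h import *; import sys
th=.928;u=np.array([np.cos(th),np.sin(th),0]);v=np.array([-u[1],u[0],0]);F=np.array([.520,-.079,0])
def show(a,lat,z):
    s=telemetry.sense();R=np.array(s["eef_rot"]);p=np.array(s["position"])
    T=F+a*u+lat*v+[0,0,z]
    print("t",s["t"],"tool shift mm",(1000*R.T@(T-p)).round(1))
    q=p-F;print("ramp rel foot u,v,z mm",1000*(q@u),1000*(q@v),1000*p[2])
    x=np.array([u[1],-u[0],0]);a=R.T@x;print("turn",np.arctan2(a[1],a[0]),"force",np.array(s["force"]).round(2),"w",s["width"],"j",np.array(s["joint_pos"]).round(2))
if __name__=="__main__": show(*map(float,sys.argv[1:4]))
E
python3 go.py -.065 0 .16
```

```text
t 0.1 tool shift mm [-541.5  491.7   71.1]
ramp rel foot u,v,z mm 362.2396682545923 593.8000057471817 230.17834162035257
turn 1.7807755041694127 force [ 0.27 -0.35  0.29] w 0.08537854888037305 j [ 1.02  0.05  1.61 -0.    1.48 -0.12]
```

```bash
python3 -m pendant '-27 25 0 0.09 100; -54 49 0 0.18 100; -81 74 0 0.27 100; -108 98 0 0.36 100; -135 123 0 0.45 100; -162 148 0 0.54 100; -190 172 0 0.63 100; -217 197 0 0.71 100; -244 221 0 0.8 100; -271 246 0 0.89 100' 30; python3 go.py -.065 0 .16
```

```text
t: 0.93
position: [0.3715, 0.2165, 0.2309]
eef_rot: [[0.97, 0.242, -0.0], [0.242, -0.97, -0.0], [-0.0, 0.0, -1.0]]
force: [0.2, 0.3, 0.0]
width: 0.0517
t 0.9333 tool shift mm [ 22.3 363.7  70.9]
ramp rel foot u,v,z mm 147.52486698435058 295.9749495931069 230.8788451855709
turn 0.886894054082218 force [0.2 0.3 0. ] w 0.05171314731035797 j [ 0.35 -0.44  2.04  0.    1.54  0.11]
```

```bash
python3 -m pendant '2 36 0 0.09 100; 4 73 0 0.18 100; 7 109 0 0.27 100; 9 145 0 0.36 100; 11 182 0 0.45 100; 13 218 0 0.54 100; 16 255 0 0.63 100; 18 291 15 0.71 100; 20 327 35 0.8 100; 22 364 55 0.887 100' 30; python3 go.py -.065 0 .12
python3 - <<'E'
from workcell import cams
import cv2
for n in ("scene","wrist"): cv2.imwrite(f"pics/{n}1.png",cams.read_camera(n)[:,:,::-1])
E
```

```text
t: 1.77
position: [0.4827, -0.1309, 0.1762]
eef_rot: [[0.8, -0.6, 0.001], [-0.6, -0.8, -0.0], [0.001, -0.0, -1.0]]
force: [0.7, 0.8, -0.1]
width: 0.0518
t 1.7667 tool shift mm [-1.3  1.1 56.2]
ramp rel foot u,v,z mm -63.91006970606451 -1.2679848825522162 176.1734969578966
turn -0.0010658597080353753 force [ 0.66  0.79 -0.09] w 0.05179758482062184 j [-0.41 -0.21  1.96  0.    1.4   0.23]
```

View pics/scene1.png

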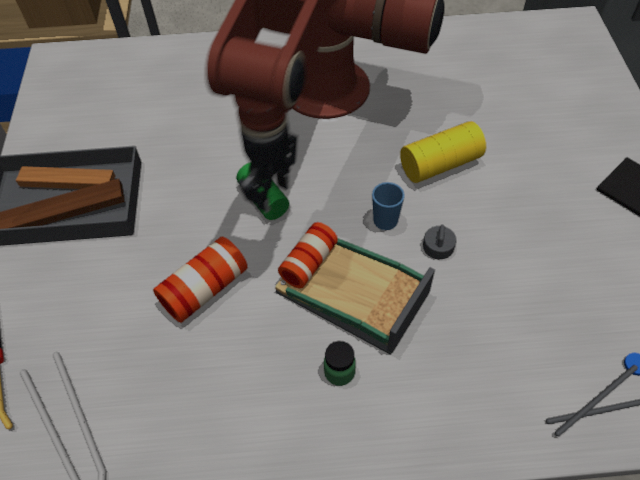

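View pics/wrist1.png

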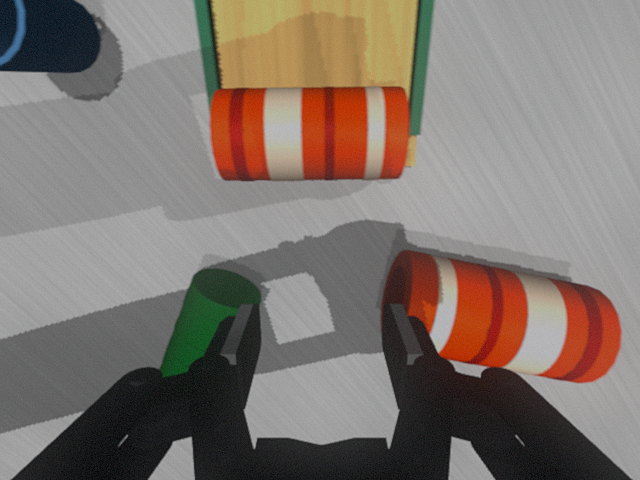

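The wrist view shows the glass lying level at rows 88-180 and columns 212-408. The decoy's near end is at (385,300), and I'll check the clearance to it and to the green cylinder's near end at (228,270).

```bash
cat > w.py <<'E'
from go import *
def wray(uv,z,s):
    i=cams.camera_info("wrist");K=np.array(i["camera_matrix"]);H=np.array(i["hand_eye"])
    R=np.array(s["eef_rot"]);o=np.array(s["position"])+R@H[:3,3];d=R@H[:3,:3]@np.linalg.inv(K)@np.array([*uv,1.])
    return o+d*(z-o[2])/d[2]
if __name__=="__main__":
    s=telemetry.sense()
    for nm,uv,z in [("big",(385,290),.04),("big",(385,320),.04),("big top",(400,255),.07),("green",(260,300),.05),("green",(228,270),.05),("gl L",(212,133),.052),("gl R",(408,132),.052),("bot L",(222,180),.05),("bot R",(400,180),.05),("rail L in",(219,80),.036),("rail R in",(412,130),.032),("corner",(415,166),.024)]:
        q=wray(uv,z,s)-F;print(nm,(1000*q@u).round(1),(1000*q@v).round(1))
E
python3 w.py
```

```text
big -116.7 -52.1
big -144.2 -53.6
big top -74.9 -55.7
green -120.5 47.6
green -94.8 70.7
gl L 6.1 72.6
gl R 6.5 -59.1
bot L -25.9 69.2
bot R -26.1 -56.3
rail L in 40.1 69.0
rail R in 6.9 -66.2
corner -19.8 -72.3
```

```bash
python3 -m pendant '-2 -6 0 0 135; -4 -12 0 0 135; -4 -12 20 0 135; -4 -12 40 0 135; -4 -12 60 0 135; -4 -12 75 0 135; -4 -12 90 0 135; -4 -12 95 0 135; -4 -12 95 0 135' 30; python3 go.py -.052 .003 .038
python3 - <<'E'
from workcell import cams
import cv2
for n in ("scene","wrist"): cv2.imwrite(f"pics/{n}2.png",cams.read_camera(n)[:,:,::-1])
im=cv2.imread("pics/scene2.png");cv2.imwrite("pics/scene2c.png",cv2.resize(im[130:330,180:440],None,fx=3,fy=3))
E
```

```text
t: 2.62
position: [0.4858, -0.115, 0.081]
eef_rot: [[0.804, -0.594, -0.001], [-0.594, -0.804, 0.001], [-0.001, 0.0, -1.0]]
force: [0.6, -0.7, 0.4]
width: 0.0403
t 2.6167 tool shift mm [ 2.8  2.7 43. ]
ramp rel foot u,v,z mm -49.346179021223136 5.782512644038425 81.0444507804094
turn 0.006386925733697821 force [ 0.57 -0.67  0.35] w 0.04030014029194615 j [-0.38 -0.1   2.03  0.    1.22  0.25]
```

View pics/scene2c.png

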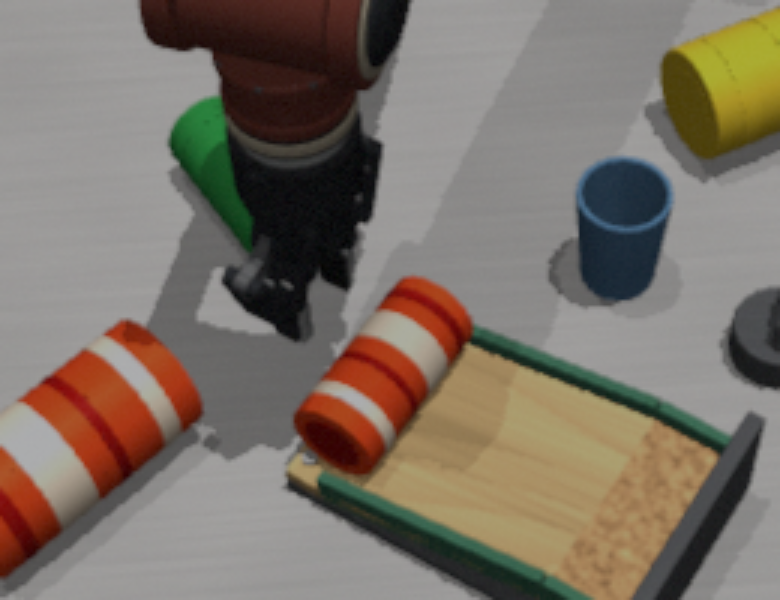

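View pics/wrist2.png

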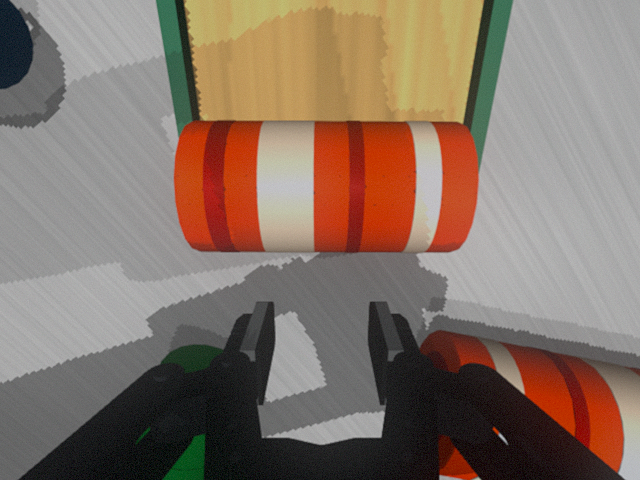

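The glass (176-478, row 185) is centred in front of the fingers (255-390), and the decoy stays clear on the right at (425,340). I'll lower behind the glass.

```bash
python3 -m pendant '0 0 12 0 135; 0 0 24 0 135; 0 0 34 0 135; 0 0 40 0 135; 0 0 43 0 135; 0 0 43 0 135' 30; python3 go.py -.041 .003 .038
python3 - <<'E'
from workcell import cams
import cv2
for n in ("scene","wrist"): cv2.imwrite(f"pics/{n}3.png",cams.read_camera(n)[:,:,::-1])
im=cv2.imread("pics/scene3.png");cv2.imwrite("pics/scene3c.png",cv2.resize(im[130:330,180:440],None,fx=3,fy=3))
E
```

```text
t: 3.22
position: [0.4853, -0.1166, 0.037]
eef_rot: [[0.803, -0.597, -0.002], [-0.597, -0.803, 0.001], [-0.003, 0.001, -1.0]]
force: [0.7, 0.4, -0.4]
width: 0.04
t 3.2167 tool shift mm [ 2.2 -9.9 -1. ]
ramp rel foot u,v,z mm -50.893703962254534 5.19904473664325 37.03126221711968
turn 0.0035944789447124436 force [ 0.67  0.37 -0.37] w 0.03997741025221173 j [-0.39 -0.04  2.05  0.    1.13  0.25]
```

View pics/scene3c.png

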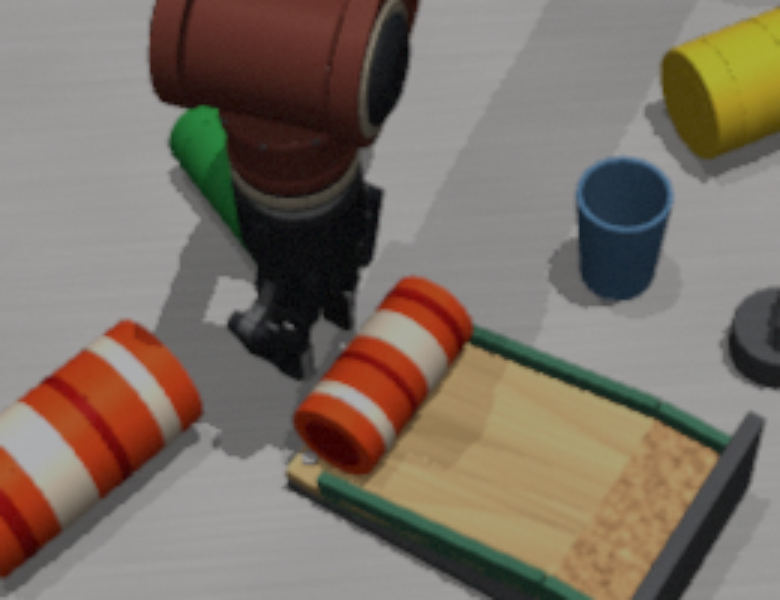

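View pics/wrist3.png

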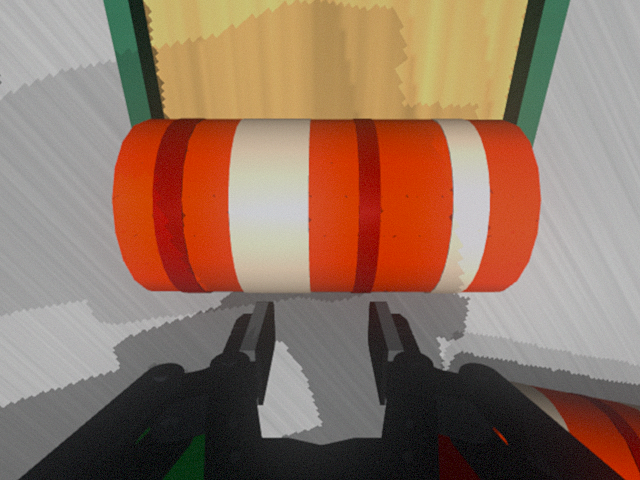

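The tips are beside the glass at mid-height, with about 10 mm gap to it, and the rails run parallel to the tool's y axis. I'll start the gentle push.

```bash
python3 -m pendant '0.5 -2 0 0 135; 1 -4 0 0 135; 1.5 -6 0 0 135; 2 -8 0 0 135; 2 -10 -0.3 0 135; 2 -12 -0.6 0 135; 2 -14 -0.9 0 135; 2 -16 -1.2 0 135; 2 -18 -1.5 0 135; 2 -20 -1.8 0 135' 30; python3 go.py .139 .003 .06
python3 - <<'E'
from workcell import cams
import cv2
for n in ("wrist",): cv2.imwrite(f"pics/{n}4.png",cams.read_camera(n)[:,:,::-1])
E
```

```text
t: 4.15
position: [0.5001, -0.104, 0.0417]
eef_rot: [[0.803, -0.596, -0.0], [-0.596, -0.803, -0.005], [0.002, 0.004, -1.0]]
force: [-4.3, -5.9, 5.5]
width: 0.0402
t 4.15 tool shift mm [  -1.3 -170.9  -18.9]
ramp rel foot u,v,z mm -31.964772168498072 0.9340283917604411 41.71567800842044
turn 0.004217696506419828 force [-4.25 -5.91  5.53] w 0.04023083159022383 j [-0.35 -0.02  2.02 -0.    1.14  0.29]
```

View pics/wrist4.png

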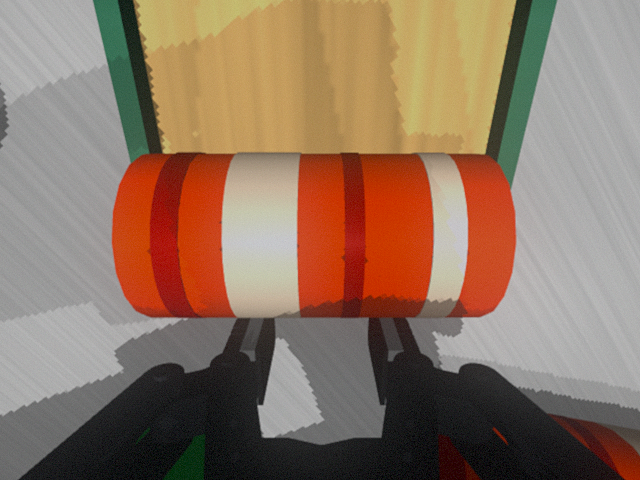

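The fingers are now on the glass at row 318, with about 7 N of push and the glass rolling level. I'll continue up the slope.

```bash
python3 -m pendant '0 -2.5 0.3 0 135; 0 -5 0.5 0 135; 0 -7.5 0.5 0 135; 0 -10 0.5 0 135; 0 -12.5 0.5 0 135; 0 -15 0.5 0 135; 0 -17.5 0.2 0 135; 0 -20 0 0 135; 0 -22.5 -0.3 0 135; 0 -25 -0.6 0 135' 30; python3 go.py .139 .003 .06
python3 - <<'E'
from workcell import cams
import cv2
for n in ("wrist",): cv2.imwrite(f"pics/{n}5.png",cams.read_camera(n)[:,:,::-1])
E
```

```text
t: 5.03
position: [0.5149, -0.0834, 0.0419]
eef_rot: [[0.803, -0.596, -0.0], [-0.596, -0.803, -0.003], [0.002, 0.003, -1.0]]
force: [-4.1, -6.4, 5.1]
width: 0.0401
t 5.0333 tool shift mm [  -1.  -145.5  -18.5]
ramp rel foot u,v,z mm -6.557192262940247 1.4123047245648326 41.91789372824534
turn 0.00413123347883956 force [-4.14 -6.4   5.09] w 0.04012006103613651 j [-0.3   0.01  2.   -0.    1.14  0.34]
```

View pics/wrist5.png

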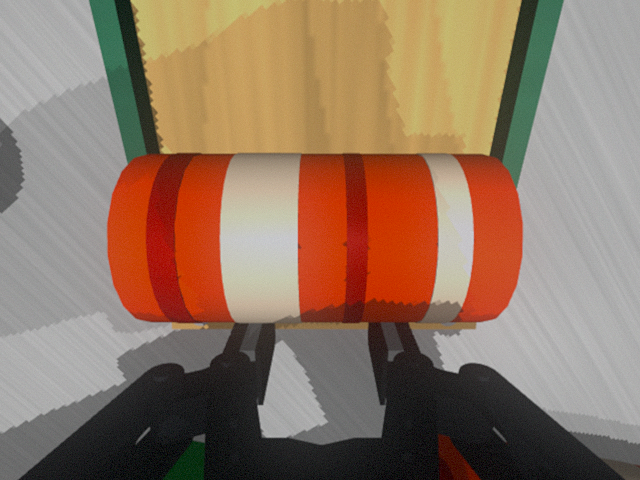

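I want to know whether the glass is rolling or sliding, so I'll compare the specks on its surface.

Run:
```python
import cv2,numpy as np
a=cv2.imread("pics/wrist4.png")[150:325,100:530];b=cv2.imread("pics/wrist5.png")[150:325,100:530]
def e(x): return cv2.createCLAHE(4,(8,8)).apply(x[...,2])
cv2.imwrite("pics/cmp.png",cv2.resize(np.vstack([e(a),e(b)]),None,fx=1.7,fy=1.7))
```

```text
(no output)
```

View pics/cmp.png

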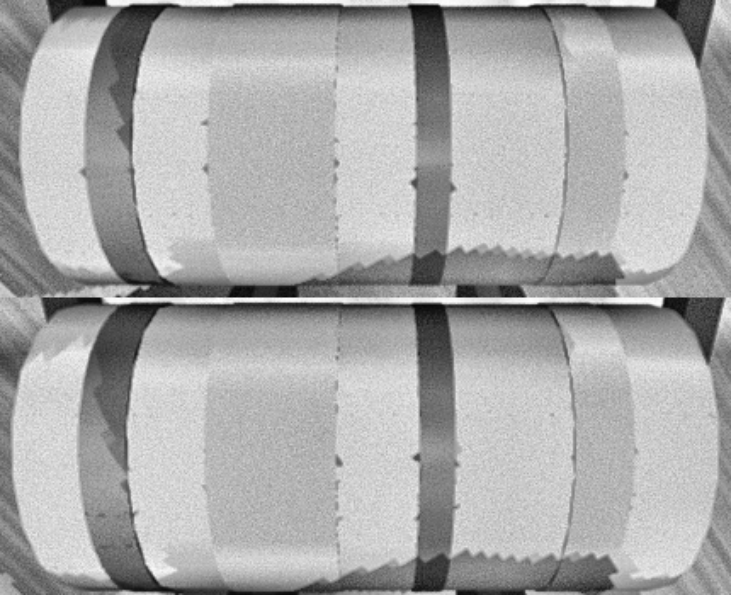

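The speck pattern in a camera frame that travels with the glass has changed, so the glass is rolling. Continuing.

```bash
python3 -m pendant '0 -3 -0.4 0 135; 0 -6 -0.8 0 135; 0 -9 -1.2 0 135; 0 -12 -1.6 0 135; 0 -15 -2 0 135; 0 -18 -2.5 0 135; 0 -21 -2.9 0 135; 0 -24 -3.3 0 135; 0 -27 -3.8 0 135; 0 -30 -4.2 0 135' 30; python3 go.py .139 .003 .06
```

```text
t: 5.92
position: [0.5326, -0.0599, 0.0464]
eef_rot: [[0.803, -0.596, -0.001], [-0.596, -0.803, -0.005], [0.002, 0.004, -1.0]]
force: [-7.5, -9.4, 7.7]
width: 0.0403
t 5.9167 tool shift mm [  -1.1 -116.1  -14.1]
ramp rel foot u,v,z mm 22.819639301646358 1.362461915985977 46.42124336109682
turn 0.004389993109673192 force [-7.47 -9.43  7.72] w 0.04026709618210054 j [-0.25  0.03  1.96 -0.01  1.15  0.39]
```

```bash
python3 -m pendant '0 -3 -0.4 0 135; 0 -6 -0.8 0 135; 0 -9 -1.2 0 135; 0 -12 -1.6 0 135; 0 -15 -2 0 135; 0 -18 -2.5 0 135; 0 -21 -2.9 0 135; 0 -24 -3.3 0 135; 0 -27 -3.8 0 135; 0 -30 -4.2 0 135' 30; python3 go.py .139 .003 .06
python3 - <<'E'
from workcell import cams
import cv2
for n in ("wrist","top"): cv2.imwrite(f"pics/{n}6.png",cams.read_camera(n)[:,:,::-1])
E
```

```text
t: 6.75
position: [0.5504, -0.0358, 0.0506]
eef_rot: [[0.803, -0.596, -0.002], [-0.596, -0.803, -0.005], [0.001, 0.005, -1.0]]
force: [-5.9, -8.5, 7.8]
width: 0.0403
t 6.75 tool shift mm [ -1.  -86.2  -9.8]
ramp rel foot u,v,z mm 52.73996274552675 1.5717749360435775 50.58074791360382
turn 0.004318710715138715 force [-5.89 -8.53  7.82] w 0.040326993528337074 j [-0.2   0.06  1.92 -0.01  1.16  0.44]
```

View pics/wrist6.png

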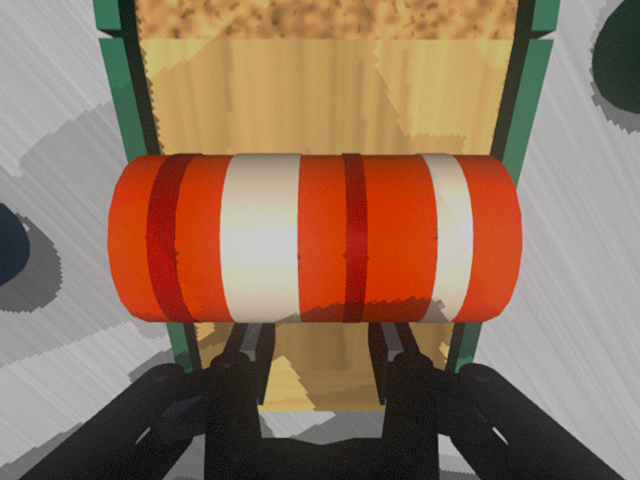

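The glass is level, held against both fingers, with even rail gaps. The cork edge is at row 38. Continuing.

```bash
python3 -m pendant '0 -3 -0.4 0 135; 0 -6 -0.8 0 135; 0 -9 -1.2 0 135; 0 -12 -1.6 0 135; 0 -15 -2 0 135; 0 -18 -2.5 0 135; 0 -21 -2.9 0 135; 0 -24 -3.3 0 135; 0 -27 -3.8 0 135; 0 -30 -4.2 0 135' 30; python3 go.py .139 .003 .06
```

```text
t: 7.68
position: [0.568, -0.0106, 0.0538]
eef_rot: [[0.803, -0.596, -0.002], [-0.596, -0.803, -0.002], [-0.0, 0.003, -1.0]]
force: [-3.8, -5.2, 4.6]
width: 0.0404
t 7.6833 tool shift mm [ -0.2 -55.5  -6.3]
ramp rel foot u,v,z mm 83.4907270314289 2.5994549475408633 53.82153029954701
turn 0.004048483168158873 force [-3.81 -5.2   4.58] w 0.04040656424798793 j [-0.15  0.1   1.88 -0.    1.17  0.49]
```

```bash
python3 -m pendant '0 -2.5 -0.3 0 135; 0 -5 -0.7 0 135; 0 -7.5 -1 0 135; 0 -10 -1.4 0 135; 0 -12.5 -1.7 0 135; 0 -15 -2.1 0 135; 0 -17.5 -2.4 0 135; 0 -20 -2.8 0 135; 0 -22.5 -3.1 0 135; 0 -25 -3.5 0 135' 30; python3 go.py .139 .003 .06
python3 - <<'E'
from workcell import cams
import cv2
for n in ("wrist","scene"): cv2.imwrite(f"pics/{n}7.png",cams.read_camera(n)[:,:,::-1])
E
```

```text
t: 8.52
position: [0.5828, 0.0094, 0.0572]
eef_rot: [[0.803, -0.596, -0.002], [-0.596, -0.803, -0.002], [-0.0, 0.003, -1.0]]
force: [-4.2, -5.4, 5.1]
width: 0.0405
t 8.5167 tool shift mm [ -0.1 -30.6  -2.8]
ramp rel foot u,v,z mm 108.4198914298072 2.7706721342495526 57.2448707534421
turn 0.00405949598792092 force [-4.23 -5.42  5.1 ] w 0.04047694578574636 j [-0.11  0.13  1.84 -0.    1.18  0.53]
```

View pics/wrist7.png

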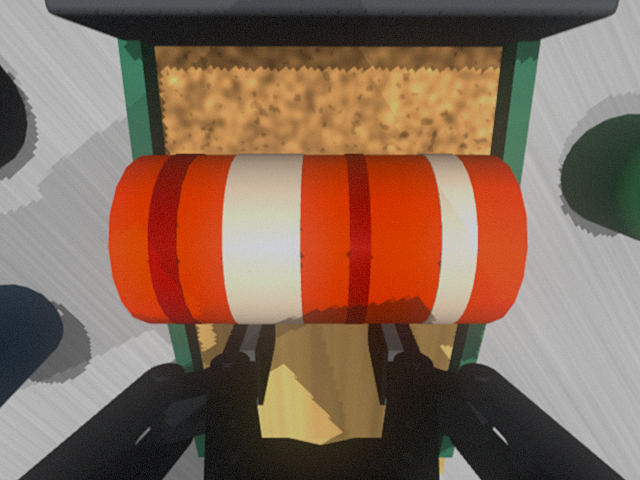

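View pics/scene7.png

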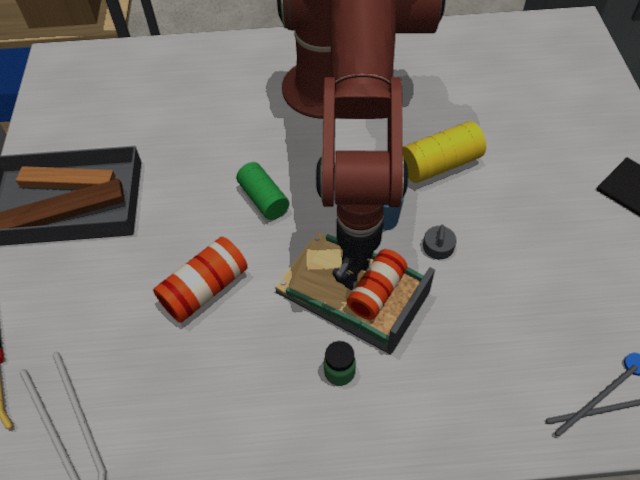

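The glass is just short of the crest, with the stop at row 40. I'll ease it over slowly and follow it.

```bash
python3 -m pendant '0 -2 -0.3 0 135; 0 -4 -0.6 0 135; 0 -6 -0.8 0 135; 0 -8 -1.1 0 135; 0 -10 -1.4 0 135; 0 -12 -1.4 0 135; 0 -14 -1.4 0 135; 0 -16 -1.4 0 135; 0 -18 -1.4 0 135; 0 -20 -1.4 0 135' 30; python3 go.py .143 .003 .06
python3 - <<'E'
from workcell import cams
import cv2
for n in ("wrist",): cv2.imwrite(f"pics/{n}8.png",cams.read_camera(n)[:,:,::-1])
E
```

```text
t: 9.45
position: [0.5952, 0.0269, 0.0581]
eef_rot: [[0.803, -0.596, -0.0], [-0.596, -0.803, 0.0], [-0.0, -0.0, -1.0]]
force: [-0.7, 0.4, 0.1]
width: 0.0401
t 9.45 tool shift mm [  0.3 -13.1  -1.9]
ramp rel foot u,v,z mm 129.87022555271167 3.253590588079006 58.10968360752558
turn 0.004076853813568507 force [-0.74  0.42  0.09] w 0.04012326276127195 j [-0.08  0.15  1.81  0.    1.18  0.56]
```

View pics/wrist8.png

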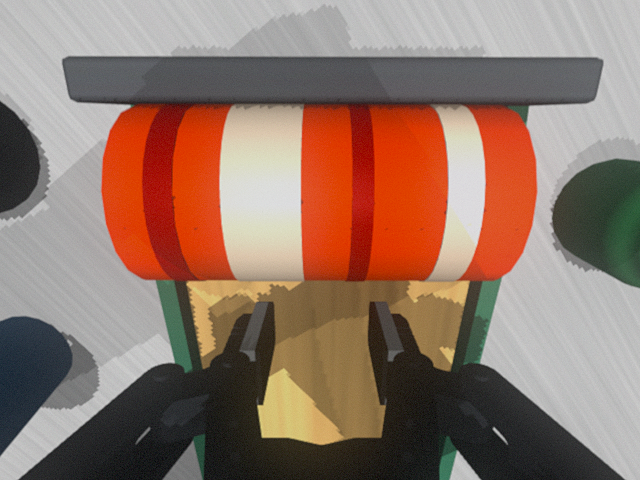

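The glass has run home. It fills rows 104-280 and sits against the stop, and the finger force is about zero. I'll back off, lift clear and check.

```bash
python3 -m pendant '0 5 0 0 135; 0 15 -2 0 135; 0 22 -10 0 135; 0 25 -30 0 135; 0 30 -55 0 135; 0 35 -80 0 135; 0 50 -105 0 135; 0 75 -125 0 135; 0 100 -140 0 135; 0 125 -150 0 135' 30
python3 -m pendant '0 30 0 0 135; 0 60 0 0 135; 0 80 0 0 135; 0 80 0 0 135; 0 80 0 0 135; 0 80 0 0 135' 30
python3 - <<'E'
from h import *
for n in ("scene","top"):
    im=cams.read_camera(n)[:,:,::-1]; 
    c=im[130:380,180:500] if n=="scene" else im[90:330,180:500]
    cv2.imwrite(f"pics/{n}9.png",cv2.resize(c,None,fx=2.4,fy=2.4))
E
```

```text
t: 10.33
position: [0.5204, -0.0754, 0.2117]
eef_rot: [[0.803, -0.596, 0.004], [-0.596, -0.803, -0.001], [0.004, -0.001, -1.0]]
force: [0.2, -0.5, -0.3]
width: 0.0402
t: 10.83
position: [0.473, -0.1381, 0.2089]
eef_rot: [[0.802, -0.597, 0.001], [-0.597, -0.802, 0.0], [0.001, -0.001, -1.0]]
force: [-0.0, 1.0, -1.0]
width: 0.0401
```

View pics/scene9.png

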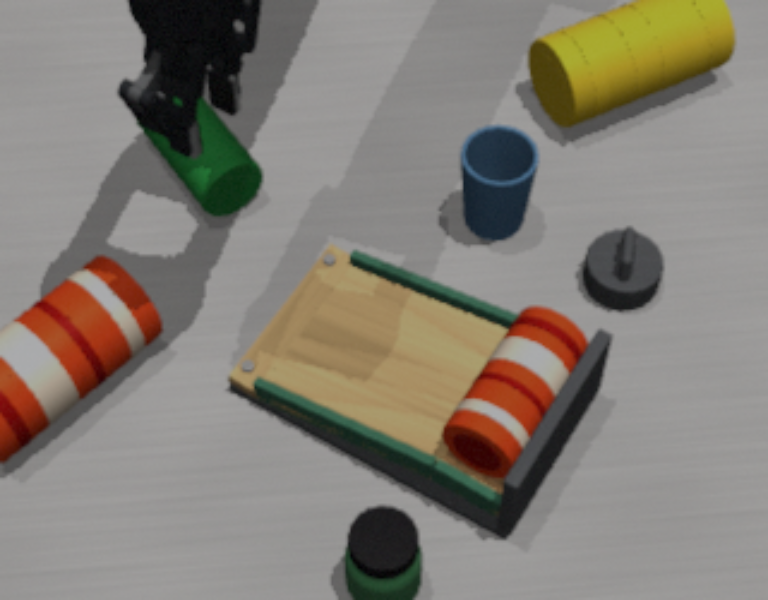

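View pics/top9.png

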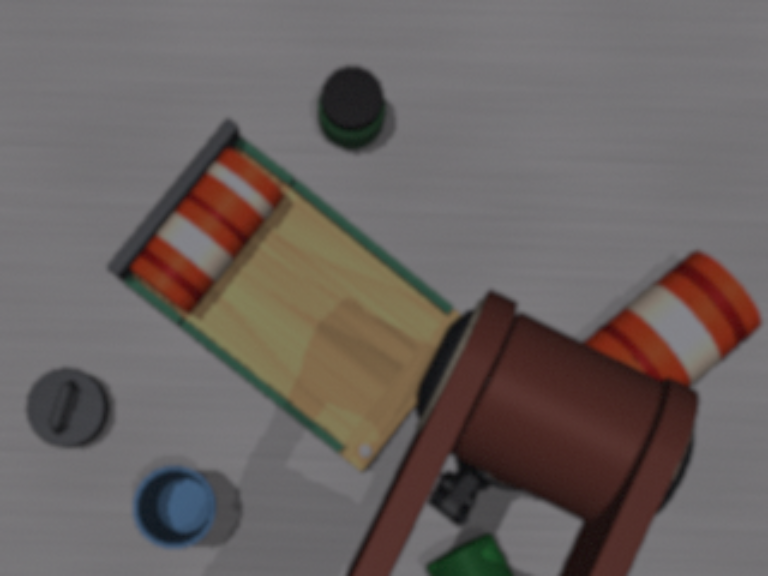

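Both views show the glass parallel to the stop and touching it, in the top crop at about (208,230), with the bystanders where they were. I'll do one numeric check, then hand in.

Run:
```python
from go import *
from workcell import workorder
im=cams.read_camera("top")[:,:,::-1].copy();hsv=cv2.cvtColor(im,cv2.COLOR_BGR2HSV)
m=(((hsv[...,0]<10)|(hsv[...,0]>172))&(hsv[...,1]>185)&(hsv[...,2]>90)).astype(np.uint8)
m[:,:225]=0;m[:,305:]=0
m=cv2.morphologyEx(m,cv2.MORPH_CLOSE,np.ones((17,17)))
k=max(cv2.findContours(m,0,2)[0],key=cv2.contourArea);r=cv2.minAreaRect(k)
q=ray("top",r[0],.078)-F;print(r,"rel foot u,v mm",1000*q@u,1000*q@v,"(seat u=185)",telemetry.sense()["t"])
workorder.finish_job()
```

```text
((265.33416748046875, 185.09158325195312), (28.777135848999023, 64.87168884277344), 39.28940963745117) rel foot u,v mm 186.67797239385237 3.007848811646121 (seat u=185) 10.9833
the job is handed in; nothing more can be done
```

The small orange-banded glass cylinder now lies at rest on the cork, fully home against the steel end stop. I handed the job in at about 11 s, well under the 42 s limit.

I pushed it from behind with the fingertips, partly closed to about 40 mm, in one slow push up the 8° slope. The contact force was about 7–12 N all the way up. It then ran home by itself past the crest, and I backed the fingers off and lifted them clear.

- **Position:** the last top-view measurement put its centre 187 mm up the ramp from the foot; the seat is at 185 mm, which agrees within calibration error. It sits about 3 mm off my estimated centre line, within the play between the rails.
- **Contact with the stop:** the scene and top views after retreat show it parallel to the stop and touching it.
- **Bystanders:** the jar, tumbler and weight stand where they were by eye in those views; I did not measure them again afterwards.
- **Rolling:** I judged that it rolled rather than slid from speck marks changing on its surface in one pair of wrist pictures. The fingers saw an upward rub of about 5–8 N, which fits rolling but does not prove it.

No check failed.

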